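# Move the battery pack from its charging dock to the smoker controller and start it

## Task

Lift the charged battery pack out of its dock and stand it upright on the bare bench and let go, because the controller's guard plates cover the faces you hold it by in the dock; then take it by its other two faces and plug it fully home in the controller's socket, and let go. With the pack home, press the large key all the way down and let it come up, then the small key likewise, one at a time. Do not press a key before the pack is home, and do not shift or tip the cup and the salt shaker standing behind.

Things in the scene. Friction and masses are not known exactly. Their poses are not given: they have to be found in the camera images.
- pack: black battery pack, loose, 0.35 kg, upright: a block 60 (x) x 46 (y) x 75 mm tall over a grey block plug 46 (x) x 32 (y) x 25 mm tall, 100 mm high in all. Origin at the centre of the plug's underside, z up. Half a turn about z makes no difference. It starts upright in the dock, with the dock's axes, its origin 8 mm above the bench.
- dock: grey charging dock, fixed, base 110 (x) x 100 (y) x 33 mm tall with a hole for the plug. Two walls at y = +-27 to +-36 mm, 64 mm long in x, rise to z = 111 mm beside the pack's y faces, so in the dock only its x faces (60 mm apart) can be gripped. Origin: centre of the underside, on the bench. Dock and controller may change sides.
- controller: painted grey controller box, fixed, 140 (x) x 220 (y) x 45 mm tall, origin at the centre of its underside on the bench. The socket lies on its +y half, at (0, +45, 45) mm, with two upright aluminium guard plates; the two keys lie on its -y half.
- socket (a point): centre of the socket's mouth in the controller's top, with its axes: a hole 49 (x) x 35 (y) mm, 27 deep. Guard plates at x = +-34 to +-42 mm, 50 mm long in y, rise 81 mm above it and cover the pack's x faces: hold the pack by its y faces (46 mm apart). Seated, the pack's x lies along the socket's x (either way), its body rests on the box, its origin 25 mm below this point.
- large_key_top (a point): middle of the top of the large round spring key, 36 mm across, on the controller's -y half (at y = -55 mm, x = +30 or -30 mm in its frame); the two keys may change places. Pressed straight down.
- small_key_top (a point): middle of the top of the small round spring key, 20 mm across, in the other of the two places. Pressed straight down.
- large_key (a joint): how far the large key is pressed: 0 up, 0.006 m fully down; full travel takes 5 N and it springs back
- small_key (a joint): how far the small key is pressed: 0 up, 0.006 m fully down; full travel takes 5 N and it springs back
- tea_cup: clear plastic cup with brown tea, 95 mm across and 132 mm high, standing loose behind the work; origin at the centre of its underside; leave alone
- salt_shaker: white shaker with red bands and a red lid, 68 mm across and 123 mm high, standing loose behind the work; origin at the centre of its underside; leave alone
Things that resemble listed ones, but are neither listed nor needed, are in the scene too. What is shaped like the pack but blue or green is not meant.

How it is judged:
By the outcome, as a careful person would: the job done as asked, in the order asked, and still so for the second after the job is handed in, with the robot touching nothing.
It also fails if it takes over 72 s, if anything falls off the work surface, if the arm or the gripper's body presses on something with over 40 N, if the wrist force passes 120 N, or if a joint passes its speed limit or range.

## Robot

A 7-joint arm with a two-finger parallel gripper is mounted at the origin on a cart in front of the work surface, level with it; the furniture and walls round the work are solid. World frame = base frame: x ahead of the robot, y to its left, z up, the work surface at z = 0. Lengths are in mm, angles in rad, forces in N, time in s.
With the tool pointing down it reaches from about 425 to 925 mm from the base axis. Payload 6.8 kg.
Tool frame: the origin (TCP) lies midway between the tips of the shut fingers; the grasp point (between the pads) lies 19 mm behind it; z points along the fingers, y is the line along which they close (so a half turn about z gives the same grasp; the last joint's range is limited). The gripper opens to 85 mm and grips with 20 to 120 N. Pads are 22 mm wide; open, the fingers measure 114 mm over their backs; the gripper's body (76 mm by 85 mm) begins 54 mm behind the grasp point. The pads swing forward as they close: fully open they stand 13 mm farther back than shut.
Start: joints at [-1.309, 0.477, 0.022, 1.555, -0.011, 1.109, -0.083], TCP at [243.962, 629.388, 231.308] pointing down, gripper open.
Joint ranges: [-2.96, 2.96], [-0.34, 2.1], [-1.41, 1.46], [0.24, 2.44], [-1.37, 4.51], [0.17, 1.92], [-2.96, 2.96]. Speed limits (rad/s): [2.39, 2.39, 3.14, 3.14, 3.14, 3.14, 3.14].

## Interface

Orientations are given as a 3x3 rotation matrix whose columns are the frame's x, y, z axes.
In Python, from bench import robot, optics gives the robot as it stands.
- The arm moves only by the tool drive_tool, never from a script. Its argument "commands" is a list of rows, each an object with "turn": the turn, a rotation vector about the tool's x, y, z as a fraction of full scale, a list of three; "delta_pos": the shift along the tool's x, y, z as a fraction of full scale, a list of three; "hand": the opening, from 0 (shut) to 1 (fully open). In form: [{"turn": [ax, ay, az], "delta_pos": [x, y, z], "hand": hand}, ...]. A call has 1 to 5 rows; each row shifts and turns the commanded pose from where the row before left it, along the tool's axes as they then stand; what a row does not reach is not made up. Full scale, the value 1, is 0.03 m for a shift and 0.12 rad for a turn. A row lasts 1/8 s, in which the tool goes at most 62.5 mm and 10.7 degrees, less where a joint would pass 70% of its speed; a pose out of reach is approached as far as the arm can. A call with a number of a shift or a turn outside -1 to 1 is refused whole. A call with a gripper value outside its range is refused whole. The fingers move at their own pace and stop on an object; "squeeze" is the grip in N (left out, the last holds). Time passes only in rows, so rows that do not move let the fingers close. It gives the time, the measured TCP pose, the force, the opening and the grip force at its end, in the units of the state.
- robot.get_obs(): the state, without advancing time (a new reading comes with each control period).
- optics.get_image(name): name is "scene" or "top" or "wrist"; returns the picture (400x640x3 uint8, red, green, blue); there is no depth.
- optics.get_calibration(name): a dict with "intrinsics" (3x3 intrinsics, pixels), "distortion" ([k1, k2, p1, p2, k3] as OpenCV has them; the pictures are not rectified), "rvec" (rotation vector, rad) and "tvec" (3), from world to camera coordinates, as OpenCV has them; the wrist camera has in their place "mount" (4x4, takes a point from camera to tool coordinates, whose origin is the TCP and whose axes are the flange's). Camera axes: x right, y down, z forward; pixel columns grow to the right and rows downward; lengths in mm; the calibration is good to about 2 mm. A picture is of the moment at which its call begins: read the wrist's pose just before it. get_calibration takes no time and is no camera call.
- robot.close_job(): hands the job in; it is judged then, once.
The state is a dict: "time": time; "qpos": joint angles; "joint_vel": joint speeds; "joint_efforts": joint torques, N m; "tool_pos": TCP position; "orientation": TCP orientation; "ft_force": force on the tool from outside, world axes, zero at the start; "ft_torque": the same for the moment, N m; "opening": finger opening in mm; "grip_force": force on a finger pad.
Only numpy, scipy, OpenCV 4.12 (cv2) and the standard library are available. Lean on these libraries where they do the work, as an engineer would, in place of code of your own. Each camera call takes 0.05 s, during which the arm holds its last target. There are 200 camera calls.

## Working session

There is one attempt and no reset: what is moved stays moved. The work goes in short steps, Python scripts to look and compute and a tool call to move; the robot and the scene stay as the last step left them, time stands still between calls to the robot, and variables do not carry over. Pictures are saved under pics/ and viewed, at most 10 in all, crops included, and the job is handed in when it is done.

Besides the shell and the picture viewer there is one more tool, called after "Request:" as name(argument=value, ...), one argument or row to a line, values as JSON. drive_tool: Moves the arm, as the interface text tells. Shift numbers are shares of 0.03 m and turn numbers shares of 0.12 rad, none past 1 either way. Its arguments: {"type":"object","properties":{"commands":{"type":"array"},"squeeze":{"type":"number"}},"required":["commands"]}

```bash
mkdir -p pics
cat > h.py <<'E'
import numpy as np, cv2
from bench import robot, optics
def ray(name,uv,o=None):
    c=optics.get_calibration(name);K=np.array(c["intrinsics"],float);D=np.array(c["distortion"],float)
    p=cv2.undistortPoints(np.array(uv,float).reshape(-1,1,2),K,D).reshape(-1,2)
    d=np.c_[p,np.ones(len(p))]
    if name=="wrist":
        M=np.array(c["mount"],float);R=np.array(o["orientation"]).reshape(3,3)
        return np.array(o["tool_pos"])+R@M[:3,3], d@(R@M[:3,:3]).T
    R=cv2.Rodrigues(np.array(c["rvec"],float))[0]
    return -R.T@np.array(c["tvec"],float).ravel(), d@R
def plane(name,uv,z,o=None):
    C,d=ray(name,uv,o); return C+d*((z-C[2])/d[:,2])[:,None]
def snap(name,f):
    im=optics.get_image(name); cv2.imwrite("pics/"+f,im[:,:,::-1]); return im
E
python3 - <<'E'
from h import *
for n in ("scene","top"): snap(n,n+"0.png"); print(ray(n,[[320,200]]))
o=robot.get_obs(); snap("wrist","wrist0.png"); print(o); print(optics.get_calibration("wrist"))
E
```

```text
(array([ -59.8568132 , -728.48674495,  879.32598639]), array([[ 0.47266791,  0.60565721, -0.64019022]]))
(array([ 343.77691146,   22.76667519, 1074.13139793]), array([[ 0.20706859, -0.01952421, -0.97817299]]))
{'time': 0.1, 'qpos': array([-1.30909669,  0.47776378,  0.02236679,  1.55633614, -0.01150565,
        1.10925739, -0.08311216]), 'joint_vel': array([-0.00103157, -0.00218308,  0.00046505, -0.00230638, -0.00028409,
       -0.00261469,  0.00056222]), 'joint_efforts': array([ 4.87420286e-03, -5.97761929e+01,  1.61400665e+00, -2.81952631e+01,
        1.28659874e-02,  4.97328394e-03, -1.55047303e-05]), 'tool_pos': array([243.79963591, 628.88180931, 230.39925105]), 'orientation': array([[-9.32394055e-01,  3.61443084e-01, -4.72177495e-04],
       [ 3.61443370e-01,  9.32392748e-01, -1.56652233e-03],
       [-1.25953789e-04, -1.63128153e-03, -9.99998662e-01]]), 'ft_force': array([ 0.30686455, -0.86574521,  0.07586756]), 'ft_torque': array([-0.02314546,  0.05152823,  0.00874367]), 'grip_force': 0.0, 'opening': 85.1080200732704}
{'intrinsics': array([[328.8695338 ,   0.        , 321.89762443],
       [  0.        , 328.8695338 , 202.29227675],
       [  0.        ,   0.        ,   1.        ]]), 'distortion': array([0.00431789, 0.        , 0.        , 0.        , 0.        ]), 'mount': array([[ 3.80688072e-04, -9.54805722e-01, -2.97230363e-01,
         7.67667649e+01],
       [ 9.99999284e-01,  7.00695129e-04, -9.70089045e-04,
        -4.10598380e-01],
       [ 1.13451444e-03, -2.97229781e-01,  9.54805305e-01,
        -1.43695163e+02],
       [ 0.00000000e+00,  0.00000000e+00,  0.00000000e+00,
         1.00000000e+00]])}
```

View pics/top0.png

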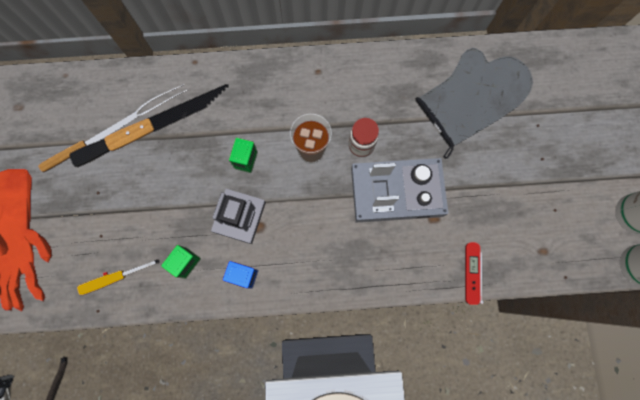

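View pics/scene0.png

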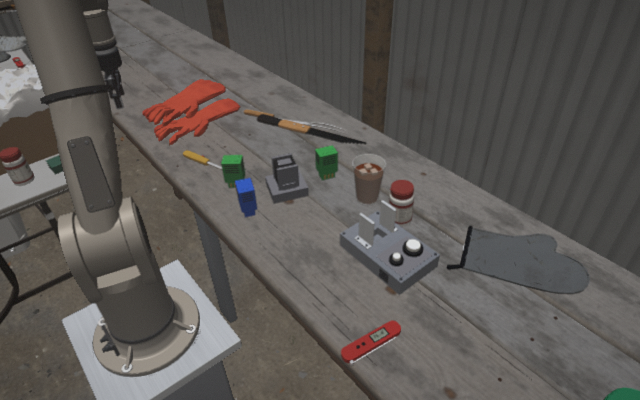

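The top view shows the dock at about (238,215), with the black pack between its walls, and the controller at about (400,189). The controller's socket side is on the left, the large key is at (422,174) and the small key at (425,198). The cup is at (311,135) and the shaker at (365,132). I'll enlarge both fixtures for edge measurements.

Run:
```python
from h import *
im=cv2.imread("pics/top0.png")
a=cv2.resize(im[185:245,205:270],None,fx=6,fy=6,interpolation=cv2.INTER_CUBIC)
b=cv2.resize(im[150:230,348:450],None,fx=4,fy=4,interpolation=cv2.INTER_CUBIC)
c=np.zeros((360,798,3),np.uint8);c[:,:390]=a;c[:320,390:]=b
cv2.imwrite("pics/crop0.png",c)
```

```text
(no output)
```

View pics/crop0.png

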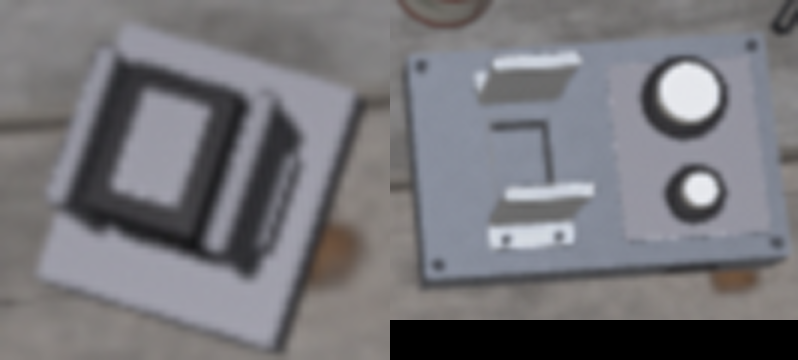

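The crop shows the dock's top corners at crop (125,22), (360,97), (278,348), (38,275). The pack's top ring corners are at (118,60), (248,100), (205,245), (78,200). The controller's screws are at (420,66), (751,45), (776,242), (437,265), and the white key tops at (689,92) and (701,189).

Run:
```python
from h import *
d=lambda p:np.array(p)/6+[205,185]-[.42,.42]
c=lambda p:(np.array(p)-[390,0])/4+[348,150]-[.38,.38]
def rep(n,P):
    print(n,P.mean(0).round(1),"edges",[ (round(float(np.hypot(*e)),1),round(float(np.degrees(np.arctan2(e[1],e[0]))),1)) for e in (np.roll(P,-1,0)-P)[:,:2]])
rep("dock",plane("top",d([[125,22],[360,97],[278,348],[38,275]]),33))
rep("pack",plane("top",d([[118,60],[248,100],[205,245],[78,200]]),108))
rep("ctl",plane("top",c([[405,53],[762,32],[788,258],[422,281]]),45))
rep("screws",plane("top",c([[420,66],[751,45],[776,242],[437,265]]),45))
for z in(45,60):print("keys",plane("top",c([[689,92],[701,189]]),z))
print("socket inner corner",plane("top",c([[492,124],[548,122],[553,183]]),45))
for n,p,z in(("cup",[311,118],132),("shk",[366,130],123)):print(n,plane("top",[p],z))
```

```text
dock [540.1 203.4  33. ] edges [(102.2, -111.9), (106.9, 159.6), (101.8, 69.3), (108.9, -20.2)]
pack [539.7 204.3 108. ] edges [(52.2, -111.2), (57.2, 161.7), (51.3, 66.6), (55.3, -17.2)]
ctl [ 577.6 -190.6   45. ] edges [(220.7, -90.5), (141.7, 179.0), (220.2, 89.7), (142.2, -0.8)]
screws [ 578.3 -191.7   45. ] edges [(204.4, -90.2), (123.6, 179.8), (204.4, 90.0), (124.2, -0.3)]
keys [[ 612.71817771 -252.55211532   45.        ]
 [ 551.79195722 -252.61520739   45.        ]]
keys [[ 608.79825164 -248.53923429   60.        ]
 [ 548.76005508 -248.60140678   60.        ]]
socket inner corner [[ 600.90791284 -130.39330773   45.        ]
 [ 599.80575707 -164.57122153   45.        ]
 [ 561.65971973 -163.72153048   45.        ]]
cup [[737.30866249  11.13416092 132.        ]]
shk [[ 702.77746412 -113.84189581  123.        ]]
```

Request:
drive_tool(
  commands=[
    {"turn":[0,0,0],"delta_pos":[-0.955,-0.643,0],"hand":1},
    {"turn":[0,0,0],"delta_pos":[-0.955,-0.643,0],"hand":1},
    {"turn":[0,0,0],"delta_pos":[-0.955,-0.643,0],"hand":1},
    {"turn":[0,0,0],"delta_pos":[-0.955,-0.643,0],"hand":1},
    {"turn":[0,0,0],"delta_pos":[-0.955,-0.643,0],"hand":1},
  ],
)

```text
time: 0.78
tool_pos: [343.2, 486.5, 231.1]
orientation: [[-0.932, 0.361, -0.0], [0.361, 0.932, -0.0], [0.0, -0.0, -1.0]]
ft_force: [0.5, 0.5, 0.3]
opening: 85.4
grip_force: 0.0
```

Request:
drive_tool(
  commands=[
    {"turn":[0,0,0],"delta_pos":[-0.955,-0.643,0],"hand":1},
    {"turn":[0,0,0],"delta_pos":[-0.955,-0.643,0],"hand":1},
    {"turn":[0,0,0],"delta_pos":[-0.955,-0.643,0],"hand":1},
    {"turn":[0,0,0],"delta_pos":[-0.955,-0.643,0],"hand":1},
    {"turn":[0,0,0],"delta_pos":[-0.955,-0.643,0],"hand":1},
  ],
)

```text
time: 1.4
tool_pos: [441.8, 344.8, 231.1]
orientation: [[-0.932, 0.361, -0.0], [0.361, 0.932, -0.0], [0.0, -0.0, -1.0]]
ft_force: [0.7, 0.8, 0.1]
opening: 85.0
grip_force: 0.0
```

Request:
drive_tool(
  commands=[
    {"turn":[0,0,0],"delta_pos":[-0.955,-0.643,0],"hand":1},
    {"turn":[0,0,0],"delta_pos":[-0.955,-0.643,0],"hand":1},
    {"turn":[0,0,0],"delta_pos":[-0.955,-0.643,0],"hand":1},
    {"turn":[0,0,0],"delta_pos":[-0.955,-0.643,0],"hand":1},
    {"turn":[0,0,0],"delta_pos":[-0.955,-0.643,0],"hand":1},
  ],
)

```text
time: 2.02
tool_pos: [540.4, 203.3, 231.1]
orientation: [[-0.932, 0.361, -0.0], [0.361, 0.932, -0.0], [0.0, -0.0, -1.0]]
ft_force: [-0.1, 0.1, 0.5]
opening: 85.7
grip_force: 0.0
```

Request:
drive_tool(
  commands=[
    {"turn":[0,0,1],"delta_pos":[0,0,0],"hand":1},
    {"turn":[0,0,1],"delta_pos":[0,0,0],"hand":1},
    {"turn":[0,0,1],"delta_pos":[0,0,0],"hand":1},
    {"turn":[0,0,1],"delta_pos":[0,0,0],"hand":1},
    {"turn":[0,0,1],"delta_pos":[0,0,0],"hand":1},
  ],
)

```text
time: 2.65
tool_pos: [539.8, 204.2, 231.0]
orientation: [[-0.562, 0.827, -0.001], [0.827, 0.562, -0.0], [0.0, -0.001, -1.0]]
ft_force: [0.2, 1.0, -0.6]
opening: 85.6
grip_force: 0.0
```

Request:
drive_tool(
  commands=[
    {"turn":[0,0,1],"delta_pos":[0,0,0],"hand":1},
    {"turn":[0,0,1],"delta_pos":[0,0,0],"hand":1},
    {"turn":[0,0,1],"delta_pos":[0,0,0],"hand":1},
    {"turn":[0,0,1],"delta_pos":[0,0,0],"hand":1},
    {"turn":[0,0,1],"delta_pos":[0,0,0],"hand":1},
  ],
)

```text
time: 3.28
tool_pos: [539.8, 204.2, 231.0]
orientation: [[0.003, 1.0, -0.001], [1.0, -0.003, -0.0], [-0.0, -0.001, -1.0]]
ft_force: [-0.9, -0.6, -0.3]
opening: 85.4
grip_force: 0.0
```

Request:
drive_tool(
  commands=[
    {"turn":[0,0,1],"delta_pos":[0,0,0],"hand":1},
    {"turn":[0,0,1],"delta_pos":[0,0,0],"hand":1},
    {"turn":[0,0,1],"delta_pos":[0,0,0],"hand":1},
    {"turn":[0,0,0],"delta_pos":[0,0,0],"hand":1},
  ],
)

```text
time: 3.78
tool_pos: [539.8, 204.3, 231.0]
orientation: [[0.35, 0.937, -0.0], [0.937, -0.35, -0.0], [-0.0, -0.0, -1.0]]
ft_force: [0.0, -0.5, 0.6]
opening: 85.2
grip_force: 0.0
```

```bash
cat >> h.py <<'E'
def where():
    o=robot.get_obs();R=np.array(o["orientation"]).reshape(3,3)
    print("t",round(o["time"],2),"tcp",o["tool_pos"].round(1),"yaw_y",round(float(np.degrees(np.arctan2(R[1,1],R[0,1]))),2),"z",R[:,2].round(4),"f",o["ft_force"].round(1),"open",round(o["opening"],1),"grip",round(o["grip_force"],1),"q7",o["qpos"][6].round(2));return o
E
python3 - <<'E'
from h import *
o=where(); snap("wrist","wrist1.png"); np.save("o1.npy",o,allow_pickle=True)
E
```

```text
t 3.77 tcp [539.8 204.3 231. ] yaw_y -20.5 z [-4.e-04 -4.e-04 -1.e+00] f [ 0.  -0.5  0.6] open 85.2 grip 0.0 q7 -0.64
```

View pics/wrist1.png

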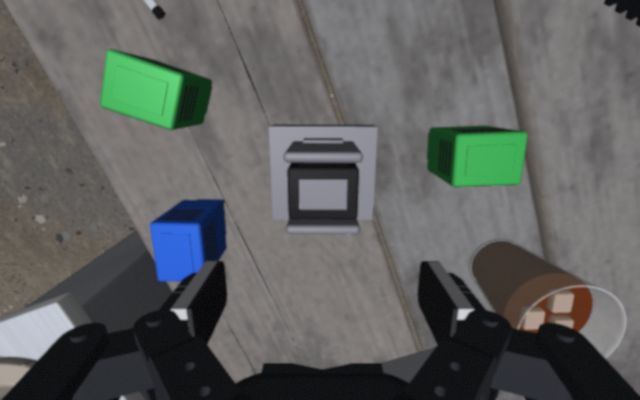

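The wrist view shows the pack centred at about (323,194), aligned with the picture axes between the dock's walls. I'll compute its offset from the dark-ring edges.

Run:
```python
from h import *
o=np.load("o1.npy",allow_pickle=True).item();R=o["orientation"]
g=cv2.imread("pics/wrist1.png",0)
print("row195",g[195,280:306],g[195,342:364]);print("col310",g[155:230,310])
for r in(175,212): print(r,g[r,283:292],g[r,354:362])
m=(g[170:220,292:354]>95).astype(np.uint8)
c=max(cv2.findContours(m,0,2)[0],key=cv2.contourArea);rc=cv2.minAreaRect(c);print(rc)
b=cv2.boxPoints(rc)+[292,170]
loc=lambda P:(P-o["tool_pos"])@R
print("label tool",loc(plane("wrist",b,108,o)).round(1))
print("xedges",loc(plane("wrist",[[287.5,195],[358,195]],108,o)).round(1))
print("dock",loc(plane("wrist",[[269,126],[377.5,125.5],[375,220],[272,220]],33,o)).round(1))
```

```text
row195 [142 142 142 140 142 140 132 109  73  47  44  42  46  45  45  45  45  50
  76 110 134 140 141 142 141 141] [141 140 139 131 110  77  54  43  43  42  43  42  42  39  42  68 106 131
 138 140 139 139]
col310 [150 154 151 141 131 116  99  73  43  25  20  15  21  29  39  45  49  50
  51  51  52  51  52  64  98 129 141 143 143 143 142 142 142 142 142 141
 141 142 141 140 140 140 140 141 139 139 138 139 138 138 139 138 135 124
 100  65  44  39  39  36  38  38  36  33  42  47  49  48  50  62  84 109
 129 143 149]
175 [146 144 141 121  88  55  45  48  51] [ 46  43  41  44  73 109 134 141]
212 [138 138 138 136 124  94  59  38  38] [ 37  37  51  83 114 132 137 137]
((30.5, 24.0), (30.0, 47.0), 90.0)
label tool [[ 12.4 -19.9 123. ]
 [ 12.5  19.2 123. ]
 [-13.8  19.8 123.1]
 [-13.8 -20.4 123.1]]
xedges [[ -1.4 -29.8 123.1]
 [ -1.4  29.6 123. ]]
dock [[ 49.9 -54.5 198. ]
 [ 50.4  55.6 198. ]
 [-51.7  58.  198.1]
 [-51.8 -56.  198.1]]
```

Request:
drive_tool(
  commands=[
    {"turn":[0,0,0],"delta_pos":[-0.02,0,1],"hand":1},
    {"turn":[0,0,0],"delta_pos":[0,0,1],"hand":1},
    {"turn":[0,0,0],"delta_pos":[0,0,1],"hand":1},
    {"turn":[0,0,0],"delta_pos":[0,0,1],"hand":1},
    {"turn":[0,0,0],"delta_pos":[0,0,0.8],"hand":1},
  ],
)

```text
time: 4.45
tool_pos: [539.5, 203.7, 86.0]
orientation: [[0.349, 0.937, -0.001], [0.937, -0.349, -0.0], [-0.0, -0.001, -1.0]]
ft_force: [-0.4, 0.2, -0.2]
opening: 85.4
grip_force: 0.0
```

Request:
drive_tool(
  commands=[
    {"turn":[0,0,0],"delta_pos":[0,0,0.8],"hand":1},
    {"turn":[0,0,0],"delta_pos":[0,0,0],"hand":0},
    {"turn":[0,0,0],"delta_pos":[0,0,0],"hand":0},
    {"turn":[0,0,0],"delta_pos":[0,0,0],"hand":0},
    {"turn":[0,0,0],"delta_pos":[0,0,0],"hand":0},
  ],
  squeeze=50,
)

```text
time: 5.08
tool_pos: [539.8, 203.9, 63.7]
orientation: [[0.351, 0.936, 0.0], [0.936, -0.351, 0.0], [0.0, 0.0, -1.0]]
ft_force: [0.1, -0.2, -3.4]
opening: 59.5
grip_force: 54.9
```

Request:
drive_tool(
  commands=[
    {"turn":[0,0,0],"delta_pos":[0,0,0],"hand":0},
    {"turn":[0,0,0],"delta_pos":[0,0,0],"hand":0},
  ],
)

```text
time: 5.32
tool_pos: [539.8, 203.8, 63.6]
orientation: [[0.351, 0.936, -0.0], [0.936, -0.351, 0.0], [0.0, -0.0, -1.0]]
ft_force: [-1.3, 0.0, -0.6]
opening: 59.6
grip_force: 55.2
```

Request:
drive_tool(
  commands=[
    {"turn":[0,0,0],"delta_pos":[0,0,-0.5],"hand":0},
    {"turn":[0,0,0],"delta_pos":[0,0,-1],"hand":0},
    {"turn":[0,0,0],"delta_pos":[0,0,-1],"hand":0},
    {"turn":[0,0,0],"delta_pos":[0,0,-1],"hand":0},
    {"turn":[0,0,0],"delta_pos":[0,0,-1],"hand":0},
  ],
)

```text
time: 5.95
tool_pos: [539.9, 203.4, 200.1]
orientation: [[0.352, 0.936, 0.001], [0.936, -0.352, 0.0], [0.0, 0.0, -1.0]]
ft_force: [1.2, 0.9, -3.9]
opening: 59.7
grip_force: 55.0
```

Request:
drive_tool(
  commands=[
    {"turn":[0,0,0],"delta_pos":[-0.6,0.3,0],"hand":0},
    {"turn":[0,0,0],"delta_pos":[-0.9,0.46,0],"hand":0},
    {"turn":[0,0,0],"delta_pos":[-0.9,0.46,0],"hand":0},
    {"turn":[0,0,0],"delta_pos":[-0.9,0.46,0],"hand":0},
    {"turn":[0,0,0],"delta_pos":[-0.9,0.46,0],"hand":0},
  ],
)

```text
time: 6.58
tool_pos: [554.7, 60.4, 197.4]
orientation: [[0.353, 0.936, -0.002], [0.936, -0.353, -0.001], [-0.002, -0.001, -1.0]]
ft_force: [0.1, -0.3, -3.4]
opening: 59.6
grip_force: 55.4
```

Request:
drive_tool(
  commands=[
    {"turn":[0,0,0],"delta_pos":[-0.8,0.4,0],"hand":0},
    {"turn":[0,0,0],"delta_pos":[-0.5,0.24,0],"hand":0},
    {"turn":[0,0,-1],"delta_pos":[0,0,0],"hand":0},
    {"turn":[0,0,-1],"delta_pos":[0,0,0],"hand":0},
    {"turn":[0,0,-0.98],"delta_pos":[0,0,0],"hand":0},
  ],
)

```text
time: 7.2
tool_pos: [559.3, 19.5, 197.7]
orientation: [[-0.002, 1.0, -0.001], [1.0, 0.002, -0.0], [-0.0, -0.001, -1.0]]
ft_force: [-0.1, 0.3, -3.8]
opening: 60.0
grip_force: 55.3
```

Request:
drive_tool(
  commands=[
    {"turn":[0,0,0],"delta_pos":[0,0,0.8],"hand":0},
    {"turn":[0,0,0],"delta_pos":[0,0,1],"hand":0},
    {"turn":[0,0,0],"delta_pos":[0,0,1],"hand":0},
    {"turn":[0,0,0],"delta_pos":[0,0,1],"hand":0},
    {"turn":[0,0,0],"delta_pos":[0,0,0.4],"hand":0},
  ],
)

```text
time: 7.82
tool_pos: [558.4, 19.6, 70.4]
orientation: [[0.001, 1.0, -0.004], [1.0, -0.001, -0.001], [-0.001, -0.004, -1.0]]
ft_force: [-0.5, 0.0, -3.9]
opening: 59.5
grip_force: 55.1
```

Request:
drive_tool(
  commands=[
    {"turn":[0,0,0],"delta_pos":[0,0,0],"hand":0},
  ],
)

```text
time: 7.95
tool_pos: [559.4, 19.7, 71.7]
orientation: [[0.002, 1.0, -0.002], [1.0, -0.002, -0.0], [-0.0, -0.002, -1.0]]
ft_force: [0.3, -1.2, -4.1]
opening: 59.7
grip_force: 55.1
```

Run:
```python
from h import *
where(); a=snap("scene","scene1.png")[100:260,180:440,::-1]
cv2.imwrite("pics/scene1c.png",cv2.resize(a,None,fx=2,fy=2))
```

```text
t 7.95 tcp [559.4  19.7  71.7] yaw_y -0.09 z [-1.7e-03 -4.0e-04 -1.0e+00] f [ 0.3 -1.2 -4.1] open 59.7 grip 55.1 q7 0.13
```

View pics/scene1c.png

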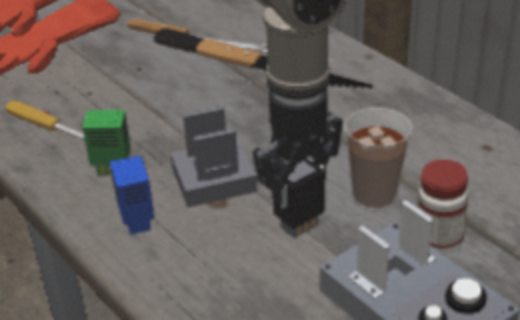

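The scene view shows the pack held upright in the gripper at about (298,205) of the crop. It is just above the bench, and the dock is empty.

Request:
drive_tool(
  commands=[
    {"turn":[0,0,0],"delta_pos":[0,0,0.3],"hand":0},
    {"turn":[0,0,0],"delta_pos":[0,0,0.15],"hand":0},
    {"turn":[0,0,0],"delta_pos":[0,0,0.05],"hand":0},
    {"turn":[0,0,0],"delta_pos":[0,0,0],"hand":0},
  ],
)

```text
time: 8.5
tool_pos: [560.0, 19.9, 57.3]
orientation: [[0.001, 1.0, -0.0], [1.0, -0.001, 0.0], [0.0, -0.0, -1.0]]
ft_force: [-0.7, -0.0, -3.3]
opening: 59.5
grip_force: 55.3
```

Request:
drive_tool(
  commands=[
    {"turn":[0,0,0],"delta_pos":[0,0,0.05],"hand":0},
    {"turn":[0,0,0],"delta_pos":[0,0,0],"hand":0},
  ],
)

```text
time: 8.75
tool_pos: [560.0, 19.9, 55.8]
orientation: [[0.001, 1.0, -0.0], [1.0, -0.001, 0.0], [0.0, -0.0, -1.0]]
ft_force: [-0.1, 0.3, -3.8]
opening: 59.5
grip_force: 55.3
```

Request:
drive_tool(
  commands=[
    {"turn":[0,0,0],"delta_pos":[0,0,0.03],"hand":0},
    {"turn":[0,0,0],"delta_pos":[0,0,0],"hand":0},
  ],
)

```text
time: 9.0
tool_pos: [560.1, 20.0, 55.5]
orientation: [[0.002, 1.0, 0.0], [1.0, -0.002, 0.0], [0.0, 0.0, -1.0]]
ft_force: [-2.0, -0.6, 5.5]
opening: 59.4
grip_force: 56.1
```

Request:
drive_tool(
  commands=[
    {"turn":[0,0,0],"delta_pos":[0,0,0.03],"hand":0},
    {"turn":[0,0,0],"delta_pos":[0,0,0],"hand":0},
  ],
)

```text
time: 9.25
tool_pos: [560.1, 20.0, 55.5]
orientation: [[0.002, 1.0, 0.0], [1.0, -0.002, 0.001], [0.001, 0.0, -1.0]]
ft_force: [-5.8, 0.3, 15.6]
opening: 59.5
grip_force: 57.4
```

Request:
drive_tool(
  commands=[
    {"turn":[0,0,0],"delta_pos":[0,0,-0.04],"hand":0},
    {"turn":[0,0,0],"delta_pos":[0,0,0],"hand":1},
    {"turn":[0,0,0],"delta_pos":[0,0,0],"hand":1},
    {"turn":[0,0,0],"delta_pos":[0,0,0],"hand":1},
    {"turn":[0,0,0],"delta_pos":[0,0,0],"hand":1},
  ],
)

```text
time: 9.88
tool_pos: [560.0, 19.9, 55.1]
orientation: [[0.001, 1.0, 0.0], [1.0, -0.001, -0.0], [-0.0, 0.0, -1.0]]
ft_force: [-0.2, -0.2, 0.5]
opening: 85.5
grip_force: 0.0
```

Request:
drive_tool(
  commands=[
    {"turn":[0,0,0],"delta_pos":[0,0,-0.5],"hand":1},
    {"turn":[0,0,0],"delta_pos":[0,0,-1],"hand":1},
    {"turn":[0,0,0],"delta_pos":[0,0,-1],"hand":1},
    {"turn":[0,0,0],"delta_pos":[0,0,-1],"hand":1},
    {"turn":[0,0,0],"delta_pos":[0,0,-1],"hand":1},
  ],
)

```text
time: 10.5
tool_pos: [560.1, 19.7, 192.3]
orientation: [[0.002, 1.0, 0.001], [1.0, -0.002, 0.0], [0.0, 0.001, -1.0]]
ft_force: [0.4, 0.5, 0.8]
opening: 85.3
grip_force: 0.0
```

Request:
drive_tool(
  commands=[
    {"turn":[0,0,1],"delta_pos":[0,0,0],"hand":1},
    {"turn":[0,0,1],"delta_pos":[0,0,0],"hand":1},
    {"turn":[0,0,1],"delta_pos":[0,0,0],"hand":1},
    {"turn":[0,0,1],"delta_pos":[0,0,0],"hand":1},
    {"turn":[0,0,1],"delta_pos":[0,0,0],"hand":1},
  ],
)

```text
time: 11.12
tool_pos: [560.1, 19.9, 191.2]
orientation: [[0.569, 0.822, 0.001], [0.822, -0.569, 0.001], [0.001, 0.0, -1.0]]
ft_force: [-0.3, -0.4, -0.8]
opening: 85.1
grip_force: 0.0
```

Request:
drive_tool(
  commands=[
    {"turn":[0,0,1],"delta_pos":[0,0,0],"hand":1},
    {"turn":[0,0,1],"delta_pos":[0,0,0],"hand":1},
    {"turn":[0,0,1],"delta_pos":[0,0,0],"hand":1},
    {"turn":[0,0,1],"delta_pos":[0,0,0],"hand":1},
    {"turn":[0,0,1],"delta_pos":[0,0,0],"hand":1},
  ],
)

```text
time: 11.75
tool_pos: [560.0, 19.9, 191.2]
orientation: [[0.934, 0.357, 0.001], [0.357, -0.934, 0.001], [0.001, -0.0, -1.0]]
ft_force: [0.4, 0.2, -0.6]
opening: 85.0
grip_force: 0.0
```

Request:
drive_tool(
  commands=[
    {"turn":[0,0,1],"delta_pos":[0,0,0],"hand":1},
    {"turn":[0,0,1],"delta_pos":[0,0,0],"hand":1},
    {"turn":[0,0,1],"delta_pos":[0,0,0],"hand":1},
    {"turn":[0,0,0.1],"delta_pos":[0,0,0],"hand":1},
    {"turn":[0,0,0],"delta_pos":[0,0,0],"hand":1},
  ],
)

```text
time: 12.38
tool_pos: [560.0, 20.0, 190.6]
orientation: [[1.0, -0.0, 0.0], [-0.0, -1.0, 0.0], [0.0, -0.0, -1.0]]
ft_force: [0.2, -0.2, 0.3]
opening: 85.5
grip_force: 0.0
```

Run:
```python
from h import *
o=where(); snap("wrist","wrist2.png"); np.save("o2.npy",o,allow_pickle=True)
```

```text
t 12.38 tcp [560.   20.  190.6] yaw_y -90.03 z [ 4.e-04  4.e-04 -1.e+00] f [ 0.2 -0.2  0.3] open 85.5 grip 0.0 q7 -1.32
```

View pics/wrist2.png

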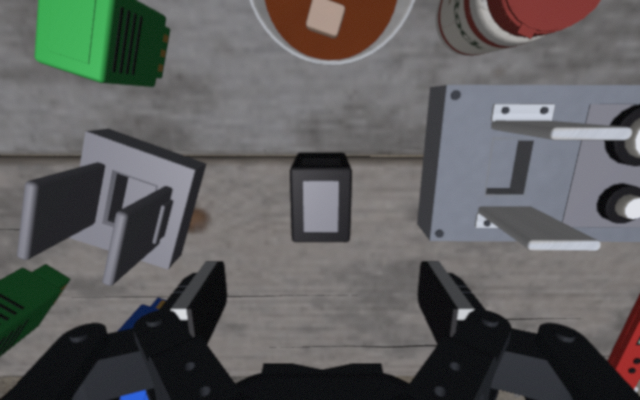

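The wrist view shows the pack standing upright at about (321,205), square to the picture. The controller's left edge is at column 430 and its screws at (456,96) and (437,233).

Run:
```python
from h import *
o=np.load("o2.npy",allow_pickle=True).item();R=o["orientation"]
g=cv2.imread("pics/wrist2.png",0)
print("row205",g[205,284:310],g[205,334:358]);print("col296",g[145:175,296],g[232:248,320])
m=(g[172:240,294:350]>105).astype(np.uint8)
c=max(cv2.findContours(m,0,2)[0],key=cv2.contourArea);rc=cv2.minAreaRect(c);print(rc)
print("label",plane("wrist",cv2.boxPoints(rc)+[294,172],100,o).round(1))
print("top",plane("wrist",[[290.5,205],[351.5,205],[321,168],[321,242]],100,o).round(1))
print("screws,socket",plane("wrist",[[456,96],[437,233],[516,140],[532,141],[523,192],[487,190]],45,o).round(1))
```

```text
row205 [122 122 123 122 121 111  87  54  44  53  60  63  63  62  61  61  59  65
  83 116 141 150 152 152 151 152] [147 146 143 132 102  70  50  46  46  47  46  46  44  44  40  38  55  87
 113 125 128 128 127 127]
col296 [114 116 119 120 121 118 111 104  90  76  58  39  22  20  18  14  12  11
  10   8   9  12  21  34  46  60  70  69  72  73] [ 85  56  48  47  47  46  46  47  49  64  89 110 118 121 120 120]
((26.5, 34.0), (50.0, 35.0), 90.0)
label [[578.3  33.5 100. ]
 [578.3   7.9 100. ]
 [538.9   7.4 100. ]
 [539.   34.2 100. ]]
top [[559.9  43.2 100. ]
 [559.9  -2.4 100. ]
 [587.9  20.4 100. ]
 [529.8  20.4 100. ]]
screws,socket [[ 638.   -92.6   45. ]
 [ 514.4  -89.5   45. ]
 [ 601.6 -149.1   45. ]
 [ 600.7 -163.1   45. ]
 [ 554.7 -163.6   45. ]
 [ 556.6 -130.6   45. ]]
```

Request:
drive_tool(
  commands=[
    {"turn":[0,0,0],"delta_pos":[0,0,1],"hand":1},
    {"turn":[0,0,0],"delta_pos":[0,0,1],"hand":1},
    {"turn":[0,0,0],"delta_pos":[0,0,1],"hand":1},
    {"turn":[0,0,0],"delta_pos":[0,0,0.9],"hand":1},
    {"turn":[0,0,0],"delta_pos":[0,0,0.57],"hand":1},
  ],
)

```text
time: 13.05
tool_pos: [559.6, 20.0, 55.0]
orientation: [[1.0, -0.002, -0.001], [-0.002, -1.0, 0.0], [-0.001, -0.0, -1.0]]
ft_force: [0.5, 0.2, 0.8]
opening: 85.4
grip_force: 0.0
```

Request:
drive_tool(
  commands=[
    {"turn":[0,0,0],"delta_pos":[0,0,0],"hand":1},
    {"turn":[0,0,0],"delta_pos":[0,0,0],"hand":0},
    {"turn":[0,0,0],"delta_pos":[0,0,0],"hand":0},
    {"turn":[0,0,0],"delta_pos":[0,0,0],"hand":0},
    {"turn":[0,0,0],"delta_pos":[0,0,0],"hand":0},
  ],
  squeeze=60,
)

```text
time: 13.68
tool_pos: [560.7, 20.2, 57.1]
orientation: [[1.0, -0.002, 0.002], [-0.002, -1.0, 0.001], [0.002, -0.001, -1.0]]
ft_force: [-1.0, 1.2, 6.8]
opening: 45.3
grip_force: 60.8
```

Request:
drive_tool(
  commands=[
    {"turn":[0,0,0],"delta_pos":[0,0,0],"hand":0},
    {"turn":[0,0,0],"delta_pos":[0,0,0],"hand":0},
  ],
)

```text
time: 13.92
tool_pos: [560.7, 20.2, 57.1]
orientation: [[1.0, -0.002, 0.002], [-0.002, -1.0, 0.001], [0.002, -0.001, -1.0]]
ft_force: [-0.2, 0.7, 5.8]
opening: 45.3
grip_force: 60.8
```

Request:
drive_tool(
  commands=[
    {"turn":[0,0,0],"delta_pos":[0,0,-0.7],"hand":0},
    {"turn":[0,0,0],"delta_pos":[0,0,-1],"hand":0},
    {"turn":[0,0,0],"delta_pos":[0,0,-1],"hand":0},
    {"turn":[0,0,0],"delta_pos":[0,0,-1],"hand":0},
    {"turn":[0,0,0],"delta_pos":[0,0,-1],"hand":0},
  ],
)

```text
time: 14.55
tool_pos: [559.4, 19.7, 198.8]
orientation: [[1.0, -0.003, -0.0], [-0.003, -1.0, 0.0], [-0.0, -0.0, -1.0]]
ft_force: [0.5, 0.4, -3.4]
opening: 45.0
grip_force: 62.4
```

Request:
drive_tool(
  commands=[
    {"turn":[0,0,0],"delta_pos":[0.2,0.9,0],"hand":0},
    {"turn":[0,0,0],"delta_pos":[0.2,0.9,0],"hand":0},
    {"turn":[0,0,0],"delta_pos":[0.17,0.87,0],"hand":0},
    {"turn":[0,0,0],"delta_pos":[0,0,0],"hand":0},
    {"turn":[0,0,0],"delta_pos":[0,0,0],"hand":0},
  ],
)

```text
time: 15.18
tool_pos: [576.5, -59.7, 197.4]
orientation: [[1.0, -0.003, -0.0], [-0.003, -1.0, 0.001], [-0.0, -0.001, -1.0]]
ft_force: [-0.4, -0.3, -4.3]
opening: 45.6
grip_force: 62.8
```

Run:
```python
from h import *
o=where(); im=snap("wrist","wrist3.png"); np.save("o3.npy",o,allow_pickle=True)
cv2.imwrite("pics/wrist3c.png",cv2.resize(im[60:300,260:580,::-1],None,fx=2.5,fy=2.5,interpolation=cv2.INTER_CUBIC))
```

```text
t 15.18 tcp [576.5 -59.7 197.4] yaw_y -90.15 z [-4.e-04  7.e-04 -1.e+00] f [-0.4 -0.3 -4.3] open 45.6 grip 62.8 q7 -1.18
```

View pics/wrist3c.png

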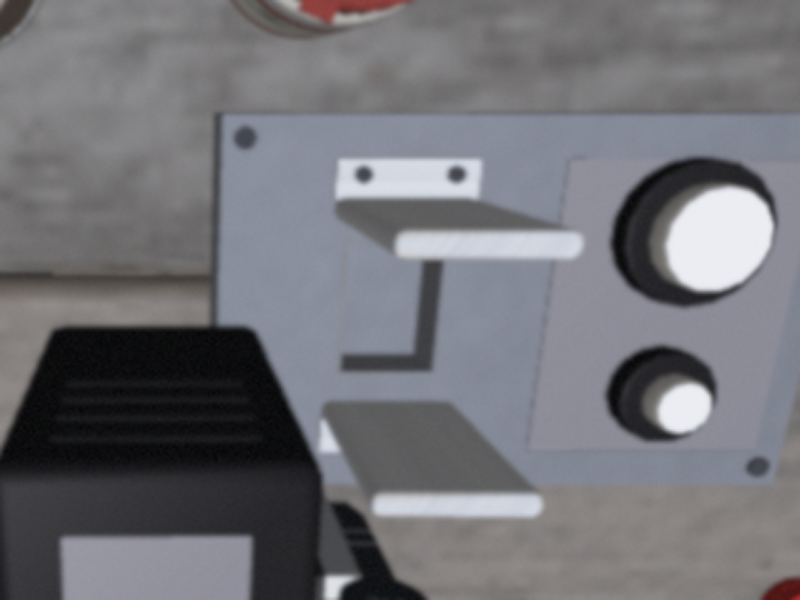

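The crop shows screws at (245,137) and (757,466). The socket hole's corners are at (341,371) and (432,371), with its right edge running up to (441,258). The guard top ends lie along rows 245 and 505.

Run:
```python
from h import *
o=np.load("o3.npy",allow_pickle=True).item()
c=lambda p:np.array(p)/2.5+[260,60]-.3
f=lambda p,z:print(plane("wrist",c(p),z,o).round(1).tolist())
print("screws");f([[245,137],[757,466]],45)
print("hole BL BR TR L");f([[341,371],[432,371],[441,258],[343,300]],45)
print("guard tops back L R, front L R");f([[395,246],[584,244],[372,506],[544,506]],126)
print("key tops");[f([[721,239],[684,407]],z) for z in(60,65)]
print("box edges TL, left, bottom");f([[218,113],[213,270],[600,485]],45)
g=cv2.imread("pics/wrist3.png",0)
P=plane("wrist",c([[61,537],[253,536]]),240,o);print("label back edge z~240",P.round(1),o["tool_pos"])
```

```text
screws
[[639.1, -91.3, 45.0], [513.5, -296.0, 45.0]]
hole BL BR TR L
[[553.2, -130.3, 45.0], [553.1, -164.8, 45.0], [596.4, -163.8, 45.0], [580.8, -129.2, 45.0]]
guard tops back L R, front L R
[[614.6, -123.0, 126.0], [615.0, -172.5, 126.0], [538.7, -122.7, 126.0], [538.6, -172.6, 126.0]]
key tops
[[605.4, -253.6, 60.0], [544.1, -252.5, 60.0]]
[[606.3, -250.1, 65.0], [546.0, -249.1, 65.0]]
box edges TL, left, bottom
[[647.1, -81.7, 45.0], [592.2, -81.0, 45.0], [505.4, -235.8, 45.0]]
label back edge z~240 [[593.7 -46.9 240. ]
 [593.8 -73.4 240. ]] [576.46922717 -59.68274631 197.40008273]
```

Request:
drive_tool(
  commands=[
    {"turn":[0,0,0],"delta_pos":[0.1,0.7,0],"hand":0},
    {"turn":[0,0,0],"delta_pos":[0,0.9,0],"hand":0},
    {"turn":[0,0,0],"delta_pos":[0,0.8,0],"hand":0},
    {"turn":[0,0,0],"delta_pos":[0,0.5,0],"hand":0},
    {"turn":[0,0,0],"delta_pos":[0,0,0],"hand":0},
  ],
)

```text
time: 15.85
tool_pos: [579.4, -147.7, 197.2]
orientation: [[1.0, -0.004, -0.0], [-0.004, -1.0, -0.0], [-0.0, 0.0, -1.0]]
ft_force: [0.4, -0.1, -4.0]
opening: 45.5
grip_force: 62.9
```

Request:
drive_tool(
  commands=[
    {"turn":[0,0,0],"delta_pos":[0,0,0.7],"hand":0},
    {"turn":[0,0,0],"delta_pos":[0,0,0.9],"hand":0},
    {"turn":[0,0,0],"delta_pos":[0,0,0.9],"hand":0},
    {"turn":[0,0,0],"delta_pos":[0,0,0.5],"hand":0},
    {"turn":[0,0,0],"delta_pos":[0,0,0],"hand":0},
  ],
)

```text
time: 16.48
tool_pos: [578.8, -146.3, 105.5]
orientation: [[1.0, -0.002, -0.003], [-0.002, -1.0, 0.001], [-0.003, -0.001, -1.0]]
ft_force: [0.0, 0.1, -3.8]
opening: 45.2
grip_force: 62.7
```

Request:
drive_tool(
  commands=[
    {"turn":[0,0,0],"delta_pos":[0,0,0.07],"hand":0},
    {"turn":[0,0,0],"delta_pos":[0,0,0.07],"hand":0},
    {"turn":[0,0,0],"delta_pos":[0,0,0.05],"hand":0},
    {"turn":[0,0,0],"delta_pos":[0,0,0],"hand":0},
  ],
)

```text
time: 16.98
tool_pos: [579.7, -147.2, 101.5]
orientation: [[1.0, -0.003, 0.0], [-0.003, -1.0, 0.0], [0.0, -0.0, -1.0]]
ft_force: [-0.5, 0.8, -4.4]
opening: 45.3
grip_force: 62.7
```

Request:
drive_tool(
  commands=[
    {"turn":[0,0,0],"delta_pos":[0,0,0.05],"hand":0},
    {"turn":[0,0,0],"delta_pos":[0,0,0.05],"hand":0},
    {"turn":[0,0,0],"delta_pos":[0,0,0],"hand":0},
  ],
)

```text
time: 17.35
tool_pos: [579.5, -147.2, 98.2]
orientation: [[1.0, -0.003, -0.0], [-0.003, -1.0, 0.0], [-0.0, -0.0, -1.0]]
ft_force: [0.1, 0.4, -3.6]
opening: 45.5
grip_force: 62.7
```

The plug is inside the mouth with no contact force, so I'll continue down.

Request:
drive_tool(
  commands=[
    {"turn":[0,0,0],"delta_pos":[0,0,0.1],"hand":0},
    {"turn":[0,0,0],"delta_pos":[0,0,0.1],"hand":0},
    {"turn":[0,0,0],"delta_pos":[0,0,0.1],"hand":0},
    {"turn":[0,0,0],"delta_pos":[0,0,0],"hand":0},
  ],
)

```text
time: 17.85
tool_pos: [579.4, -147.2, 89.0]
orientation: [[1.0, -0.003, -0.001], [-0.003, -1.0, 0.0], [-0.001, -0.0, -1.0]]
ft_force: [-0.3, -0.4, -3.1]
opening: 45.6
grip_force: 62.7
```

Request:
drive_tool(
  commands=[
    {"turn":[0,0,0],"delta_pos":[0,0,0.1],"hand":0},
    {"turn":[0,0,0],"delta_pos":[0,0,0.1],"hand":0},
    {"turn":[0,0,0],"delta_pos":[0,0,0.07],"hand":0},
    {"turn":[0,0,0],"delta_pos":[0,0,0],"hand":0},
  ],
)

```text
time: 18.35
tool_pos: [579.5, -147.2, 81.1]
orientation: [[1.0, -0.003, -0.0], [-0.003, -1.0, 0.0], [-0.0, -0.0, -1.0]]
ft_force: [0.4, 0.9, -3.2]
opening: 44.9
grip_force: 62.7
```

Request:
drive_tool(
  commands=[
    {"turn":[0,0,0],"delta_pos":[0,0,0.08],"hand":0},
    {"turn":[0,0,0],"delta_pos":[0,0,0.04],"hand":0},
    {"turn":[0,0,0],"delta_pos":[0,0,0],"hand":0},
  ],
)

```text
time: 18.73
tool_pos: [579.6, -147.2, 77.6]
orientation: [[1.0, -0.003, -0.0], [-0.003, -1.0, 0.0], [-0.0, -0.0, -1.0]]
ft_force: [0.9, 0.5, -3.2]
opening: 45.1
grip_force: 62.7
```

Request:
drive_tool(
  commands=[
    {"turn":[0,0,0],"delta_pos":[0,0,0.04],"hand":0},
    {"turn":[0,0,0],"delta_pos":[0,0,0],"hand":0},
  ],
)

```text
time: 18.98
tool_pos: [579.7, -147.3, 77.3]
orientation: [[1.0, -0.003, 0.0], [-0.003, -1.0, 0.001], [0.0, -0.001, -1.0]]
ft_force: [-3.1, 0.2, 4.9]
opening: 45.5
grip_force: 63.4
```

Request:
drive_tool(
  commands=[
    {"turn":[0,0,0],"delta_pos":[0,0,0.05],"hand":0},
    {"turn":[0,0,0],"delta_pos":[0,0,0],"hand":0},
  ],
)

```text
time: 19.23
tool_pos: [579.8, -147.3, 77.2]
orientation: [[1.0, -0.003, 0.001], [-0.003, -1.0, 0.002], [0.001, -0.002, -1.0]]
ft_force: [-8.6, 3.9, 20.7]
opening: 45.4
grip_force: 65.1
```

Request:
drive_tool(
  commands=[
    {"turn":[0,0,0],"delta_pos":[0,0,-0.05],"hand":0},
    {"turn":[0,0,0],"delta_pos":[0,0,0],"hand":1},
    {"turn":[0,0,0],"delta_pos":[0,0,0],"hand":1},
    {"turn":[0,0,0],"delta_pos":[0,0,0],"hand":1},
    {"turn":[0,0,0],"delta_pos":[0,0,0],"hand":1},
  ],
)

```text
time: 19.85
tool_pos: [579.7, -147.3, 76.4]
orientation: [[1.0, -0.003, 0.0], [-0.003, -1.0, -0.0], [0.0, 0.0, -1.0]]
ft_force: [-0.1, -0.3, -0.3]
opening: 85.6
grip_force: 0.0
```

Request:
drive_tool(
  commands=[
    {"turn":[0,0,0],"delta_pos":[0,0,-0.5],"hand":1},
    {"turn":[0,0,0],"delta_pos":[0,0,-1],"hand":1},
    {"turn":[0,0,0],"delta_pos":[0,0,-1],"hand":1},
    {"turn":[0,0,0],"delta_pos":[0,0,-1],"hand":1},
    {"turn":[0,0,0],"delta_pos":[0,0,-0.5],"hand":1},
  ],
)

```text
time: 20.48
tool_pos: [580.4, -147.7, 198.9]
orientation: [[1.0, -0.003, 0.003], [-0.003, -1.0, -0.0], [0.003, 0.0, -1.0]]
ft_force: [0.3, -0.2, 0.4]
opening: 85.6
grip_force: 0.0
```

Run:
```python
from h import *
o=where(); im=snap("wrist","wrist4.png"); np.save("o4.npy",o,allow_pickle=True)
cv2.imwrite("pics/wrist4c.png",cv2.resize(im[60:300,240:560,::-1],None,fx=2.5,fy=2.5,interpolation=cv2.INTER_CUBIC))
```

```text
t 20.48 tcp [ 580.4 -147.7  198.9] yaw_y -90.17 z [ 2.9e-03 -2.0e-04 -1.0e+00] f [ 0.3 -0.2  0.4] open 85.6 grip 0.0 q7 -1.02
```

View pics/wrist4c.png

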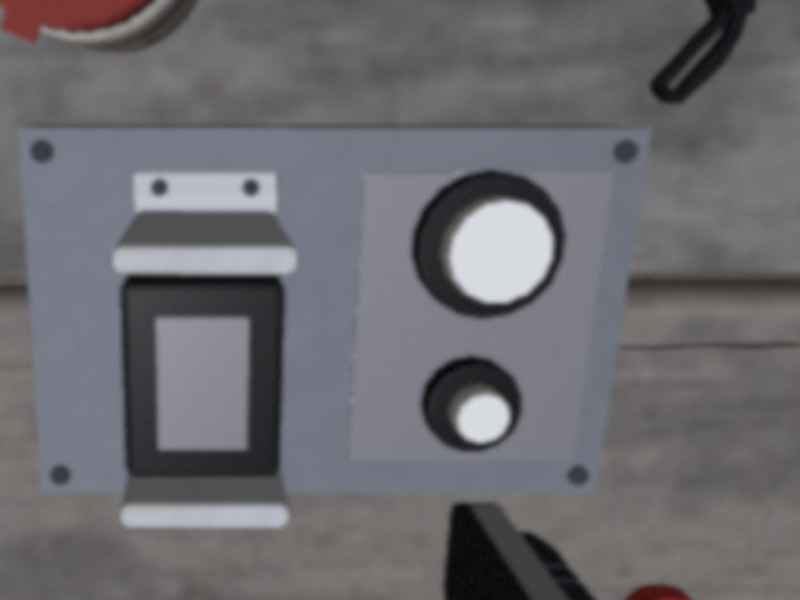

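The pack sits flat between the guards at about (203,380) in the crop. The key tops are at (501,251) and (482,416), both up.

Run:
```python
from h import *
o=np.load("o4.npy",allow_pickle=True).item()
c=lambda p:np.array(p)/2.5+[240,60]-.3
f=lambda p,z:print(z,plane("wrist",c(p),z,o).round(1).tolist())
f([[41,151],[625,151],[578,475],[60,475]],45)
for z in(60,65,70): f([[501,251],[482,416]],z)
f([[490,244],[471,403]],50)
f([[124,282],[282,282],[279,474],[128,474]],120)
```

```text
45 [[638.9, -90.5, 45.0], [638.3, -295.9, 45.0], [513.5, -295.7, 45.0], [514.2, -90.4, 45.0]]
60 [[605.6, -250.5, 60.0], [544.5, -249.8, 60.0]]
65 [[606.5, -248.7, 65.0], [546.5, -248.0, 65.0]]
70 [[607.4, -246.9, 70.0], [548.4, -246.2, 70.0]]
50 [[606.4, -250.0, 50.0], [545.9, -248.8, 50.0]]
120 [[607.7, -125.7, 120.0], [607.6, -169.3, 120.0], [549.7, -169.8, 120.0], [549.8, -125.0, 120.0]]
```

Request:
drive_tool(
  commands=[
    {"turn":[0,0,0],"delta_pos":[0.22,0.84,0],"hand":0},
    {"turn":[0,0,0],"delta_pos":[0.22,0.84,0],"hand":0},
    {"turn":[0,0,0],"delta_pos":[0.23,0.84,0],"hand":0},
    {"turn":[0,0,0],"delta_pos":[0.22,0.84,0],"hand":0},
    {"turn":[0,0,0],"delta_pos":[0,0,0],"hand":0},
  ],
  squeeze=30,
)

```text
time: 21.15
tool_pos: [605.2, -250.3, 195.9]
orientation: [[1.0, -0.006, -0.001], [-0.006, -1.0, -0.001], [-0.001, 0.001, -1.0]]
ft_force: [0.4, 0.5, -0.5]
opening: 0.0
grip_force: 0.0
```

Request:
drive_tool(
  commands=[
    {"turn":[0,0,0],"delta_pos":[0,0,0.8],"hand":0},
    {"turn":[0,0,0],"delta_pos":[0,0,1],"hand":0},
    {"turn":[0,0,0],"delta_pos":[0,0,1],"hand":0},
    {"turn":[0,0,0],"delta_pos":[0,0,0.8],"hand":0},
    {"turn":[0,0,0],"delta_pos":[0,0,0.4],"hand":0},
  ],
)

```text
time: 21.78
tool_pos: [605.2, -246.4, 74.7]
orientation: [[1.0, -0.002, -0.003], [-0.002, -1.0, 0.002], [-0.003, -0.002, -1.0]]
ft_force: [-0.0, -0.8, 0.3]
opening: 0.1
grip_force: 0.0
```

Request:
drive_tool(
  commands=[
    {"turn":[0,0,0],"delta_pos":[0,0,0],"hand":0},
    {"turn":[0,0,0],"delta_pos":[0,0,0],"hand":0},
  ],
)

```text
time: 22.02
tool_pos: [606.7, -248.2, 77.5]
orientation: [[1.0, -0.002, 0.001], [-0.002, -1.0, -0.0], [0.001, 0.0, -1.0]]
ft_force: [0.2, -0.6, -0.4]
opening: -0.3
grip_force: 0.0
```

Request:
drive_tool(
  commands=[
    {"turn":[0,0,0],"delta_pos":[0,0,0.2],"hand":0},
    {"turn":[0,0,0],"delta_pos":[0,0,0.13],"hand":0},
    {"turn":[0,0,0],"delta_pos":[0,0,0],"hand":0},
  ],
)

```text
time: 22.4
tool_pos: [606.2, -248.1, 66.6]
orientation: [[1.0, -0.003, 0.0], [-0.003, -1.0, 0.0], [0.0, -0.0, -1.0]]
ft_force: [-0.4, 0.9, 2.0]
opening: 0.2
grip_force: 0.8
```

Request:
drive_tool(
  commands=[
    {"turn":[0,0,0],"delta_pos":[0,0,0.1],"hand":0},
    {"turn":[0,0,0],"delta_pos":[0,0,0],"hand":0},
  ],
)

```text
time: 22.65
tool_pos: [606.3, -248.1, 63.7]
orientation: [[1.0, -0.003, 0.0], [-0.003, -1.0, 0.0], [0.0, -0.0, -1.0]]
ft_force: [-0.4, 0.3, 3.3]
opening: 0.1
grip_force: 1.7
```

Request:
drive_tool(
  commands=[
    {"turn":[0,0,0],"delta_pos":[0,0,0.1],"hand":0},
    {"turn":[0,0,0],"delta_pos":[0,0,0],"hand":0},
  ],
)

```text
time: 22.9
tool_pos: [606.3, -248.1, 61.1]
orientation: [[1.0, -0.003, 0.001], [-0.003, -1.0, 0.0], [0.001, -0.0, -1.0]]
ft_force: [-1.0, 1.2, 7.4]
opening: 0.0
grip_force: 4.0
```

Request:
drive_tool(
  commands=[
    {"turn":[0,0,0],"delta_pos":[0,0,0.05],"hand":0},
    {"turn":[0,0,0],"delta_pos":[0,0,0],"hand":0},
  ],
)

```text
time: 23.15
tool_pos: [606.4, -248.2, 60.9]
orientation: [[1.0, -0.003, 0.001], [-0.003, -1.0, 0.001], [0.001, -0.001, -1.0]]
ft_force: [-4.5, 4.4, 18.0]
opening: 0.1
grip_force: 9.1
```

Hard stop reached, so the large key is fully down. I'll release it and go to the small key.

Request:
drive_tool(
  commands=[
    {"turn":[0,0,0],"delta_pos":[0,0,-0.4],"hand":0},
    {"turn":[0,0,0],"delta_pos":[0,0,-0.6],"hand":0},
    {"turn":[0,0,0],"delta_pos":[-0.7,0,0],"hand":0},
    {"turn":[0,0,0],"delta_pos":[-0.7,0,0],"hand":0},
    {"turn":[0,0,0],"delta_pos":[-0.6,0,0],"hand":0},
  ],
)

```text
time: 23.78
tool_pos: [545.2, -248.1, 89.6]
orientation: [[1.0, -0.003, -0.0], [-0.003, -1.0, -0.0], [-0.0, 0.0, -1.0]]
ft_force: [-1.0, -0.6, 0.0]
opening: -0.1
grip_force: 0.0
```

Request:
drive_tool(
  commands=[
    {"turn":[0,0,0],"delta_pos":[0,0,0.3],"hand":0},
    {"turn":[0,0,0],"delta_pos":[0,0,0.3],"hand":0},
    {"turn":[0,0,0],"delta_pos":[0,0,0],"hand":0},
  ],
)

```text
time: 24.15
tool_pos: [546.3, -247.4, 70.0]
orientation: [[1.0, -0.002, -0.001], [-0.002, -1.0, 0.0], [-0.001, -0.0, -1.0]]
ft_force: [-0.1, 0.8, 0.0]
opening: -0.1
grip_force: 0.0
```

Request:
drive_tool(
  commands=[
    {"turn":[0,0,0],"delta_pos":[0,0,0.15],"hand":0},
    {"turn":[0,0,0],"delta_pos":[0,0,0],"hand":0},
  ],
)

```text
time: 24.4
tool_pos: [546.6, -248.1, 66.6]
orientation: [[1.0, -0.002, 0.001], [-0.002, -1.0, -0.0], [0.001, 0.0, -1.0]]
ft_force: [-0.1, 0.8, 2.0]
opening: 0.4
grip_force: 0.8
```

Request:
drive_tool(
  commands=[
    {"turn":[0,0,0],"delta_pos":[0,0,0.12],"hand":0},
    {"turn":[0,0,0],"delta_pos":[0,0,0],"hand":0},
  ],
)

```text
time: 24.65
tool_pos: [546.7, -248.1, 63.2]
orientation: [[1.0, -0.003, 0.001], [-0.003, -1.0, -0.0], [0.001, 0.0, -1.0]]
ft_force: [0.4, 1.1, 3.6]
opening: -0.4
grip_force: 1.8
```

Request:
drive_tool(
  commands=[
    {"turn":[0,0,0],"delta_pos":[0,0,0.05],"hand":0},
    {"turn":[0,0,0],"delta_pos":[0,0,0],"hand":0},
  ],
)

```text
time: 24.9
tool_pos: [546.6, -248.1, 61.8]
orientation: [[1.0, -0.003, 0.001], [-0.003, -1.0, -0.0], [0.001, 0.0, -1.0]]
ft_force: [2.8, -0.1, 5.7]
opening: 0.0
grip_force: 2.2
```

Request:
drive_tool(
  commands=[
    {"turn":[0,0,0],"delta_pos":[0,0,0.05],"hand":0},
    {"turn":[0,0,0],"delta_pos":[0,0,0],"hand":0},
  ],
)

```text
time: 25.15
tool_pos: [546.7, -248.2, 61.0]
orientation: [[1.0, -0.003, 0.001], [-0.003, -1.0, 0.0], [0.001, -0.0, -1.0]]
ft_force: [-0.5, 1.9, 12.4]
opening: -0.2
grip_force: 6.2
```

Request:
drive_tool(
  commands=[
    {"turn":[0,0,0],"delta_pos":[0,0,0.03],"hand":0},
    {"turn":[0,0,0],"delta_pos":[0,0,0],"hand":0},
  ],
)

```text
time: 25.4
tool_pos: [546.7, -248.1, 60.9]
orientation: [[1.0, -0.003, 0.002], [-0.003, -1.0, 0.001], [0.002, -0.001, -1.0]]
ft_force: [-2.3, 2.4, 19.7]
opening: -0.2
grip_force: 9.9
```

Request:
drive_tool(
  commands=[
    {"turn":[0,0,0],"delta_pos":[0,0,-0.4],"hand":0},
    {"turn":[0,0,0],"delta_pos":[0,0,-1],"hand":0},
    {"turn":[0,0,0],"delta_pos":[0,0,-1],"hand":0},
    {"turn":[0,0,0],"delta_pos":[0,0,-1],"hand":0},
    {"turn":[0,0,0],"delta_pos":[0,0,-1],"hand":0},
  ],
)

```text
time: 26.02
tool_pos: [544.7, -247.6, 191.2]
orientation: [[1.0, -0.003, -0.003], [-0.003, -1.0, 0.001], [-0.003, -0.001, -1.0]]
ft_force: [0.4, 0.9, 0.2]
opening: 0.2
grip_force: 0.0
```

Run:
```python
from h import *
where(); a=snap("scene","scene2.png")[110:300,300:480,::-1]
cv2.imwrite("pics/scene2c.png",cv2.resize(a,None,fx=3,fy=3))
```

```text
t 26.02 tcp [ 544.7 -247.6  191.2] yaw_y -90.17 z [-2.6e-03  7.0e-04 -1.0e+00] f [0.4 0.9 0.2] open 0.2 grip 0.0 q7 -0.84
```

View pics/scene2c.png

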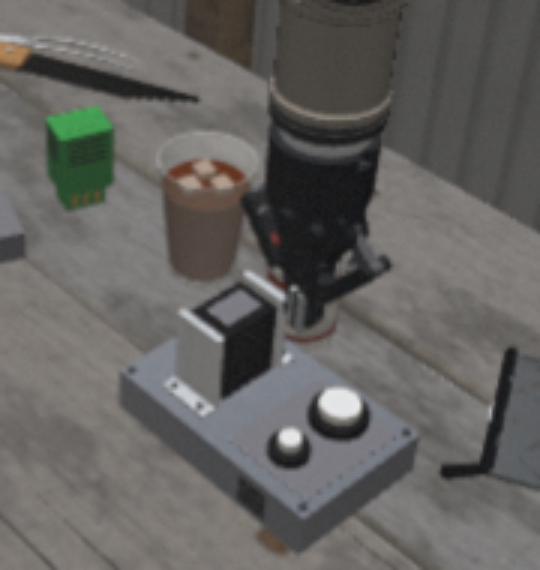

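The scene view shows the pack fully seated between the guards at about (238,335), and both keys up at (340,408) and (290,442). The cup is undisturbed. The shaker behind the gripper is still standing.

```bash
python3 -c "
from bench import robot
print(robot.close_job())"
```

```text
the job is handed in; nothing more can be done
None
```

The pack is plugged fully home in the controller's socket, the large key and then the small key were each pressed to the stop and came back up, and I handed the job in at about 26 s with the arm clear and the cup and shaker untouched.

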